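# Seat a circuit board in the test fixture and shut its cover

### The arm

A 6-joint arm with a two-finger parallel gripper is mounted at the origin on the work surface. World frame = base frame: x ahead of the robot, y to its left, z up, the work surface at z = 0. Lengths are in mm, angles in rad, forces in N, time in s.
With the tool pointing down it reaches from about 250 to 775 mm from the base axis. Payload 4 kg.
Tool frame: the origin (TCP) lies midway between the tips of the shut fingers; the grasp point (between the pads) lies 19 mm behind it (grip_depth is the distance from the TCP to the grasp point, in mm); z points along the fingers, y is the line along which they close (so a half turn about z gives the same grasp; the last joint's range is limited). The gripper opens to 94 mm and grips with 3 to 60 N. Pads are 16 mm wide; open, the fingers measure 119 mm over their backs; the gripper's body (75 mm by 177 mm) begins 78 mm behind the grasp point.
Start: joints at [-0.103, 0.087, 1.371, -0, 1.684, -0.103], TCP at [550.021, -0.007, 172.506] pointing down, gripper open.
Joint ranges: [-3.1, 3.1], [-0.76, 2.03], [0.27, 2.55], [-1.08, 4.22], [0.17, 2.65], [-2.57, 2.57]. Speed limits (rad/s): [2.79, 2.79, 3.14, 3.14, 3.14, 3.14].

### API

Orientations are given as a unit quaternion [w, x, y, z].
In Python, from workcell import observe, snapshot, camera_params, job_done, grip_depth gives the robot as it stands.
- The arm moves only by the shell command python3 -m handwheel 'ROWS' [FORCE]. ROWS is text: rows parted by semicolons, each of 7 numbers parted by spaces: the shift along the tool's x, y, z in units of 12 cm (1.0 is 12 cm), then the turn, a rotation vector about the tool's x, y, z in units of pi/2 rad (1.0 is pi/2 rad), then the closure, from 0 (fully open) to 1 (shut). In form: x y z ax ay az jaw; .... A call has 1 to 10 rows; each row is the pose to reach, as a shift and turn from the pose commanded when the call began, along the tool's axes at that moment; what a row does not reach only later rows make up. A row lasts 1/12 s, in which the tool goes at most 41.7 mm and 7.16 degrees, less where a joint would pass 70% of its speed; a pose out of reach is approached as far as the arm can. A call with a number of a shift or a turn outside -1 to 1 is refused whole. A call with a gripper value outside its range is refused whole. The fingers move at their own pace and stop on an object; FORCE is the grip in N (left out, the last holds). Time passes only in rows, so rows that repeat a pose let the fingers close. It gives the time, the measured TCP pose, the force, the opening and the grip force at its end, in the units of the state.
- observe(): the state, without advancing time (a new reading comes with each control period).
- snapshot(name): name is "scene" or "side" or "wrist"; returns the picture (384x512x3 uint8, blue, green, red); there is no depth.
- camera_params(name): a dict with "fx", "fy", "cx", "cy" (pixels), "world_from_camera" (4x4, takes a point from camera to world coordinates); the wrist camera has in their place "mount" (4x4, takes a point from camera to tool coordinates, whose origin is the TCP and whose axes are the flange's). Camera axes: x right, y down, z forward; pixel columns grow to the right and rows downward; lengths in mm; the calibration is good to about 2 mm. A picture is of the moment at which its call begins: read the wrist's pose just before it. camera_params takes no time and is no camera call.
- job_done(): hands the job in; it is judged then, once.
The state is a dict: "time_s": time; "joint_pos": joint angles; "joint_velocities": joint speeds; "tau": joint torques, N m; "tool_pos": TCP position; "orientation": TCP orientation; "force": force on the tool from outside, world axes, zero at the start; "moment": the same for the moment, N m; "finger_gap": opening from 0.0 (shut) to 1.0 (fully open); "finger_force": force on a finger pad.
Only numpy, scipy, OpenCV 4.12 (cv2) and the standard library are available. Lean on these libraries where they do the work, as an engineer would, in place of code of your own. Each camera call takes 0.05 s, during which the arm holds its last target. There are 200 camera calls.

### The job

The green circuit board lies loose in the channel of the grey test fixture: push it along the channel by its teal terminal block until its far connector has driven the stiff yellow contact strip fully home, and keep it pressed there with about 10 N for half a second; be gentle, more than 15 N on the board, or 25 N on the cover, damages it. Then fold the blue-framed clear cover down flat over the board without slamming it (it takes a few newtons to swing), and leave the scanner, parts bin, screwdriver and spare board alone.

Things in the scene. Friction and masses are not known exactly. Their poses are not given: they have to be found in the camera images.
- fixture: grey test fixture fixed to the bench, base 250 (x) x 170 (y) x 20 mm. Origin: centre of its underside; x runs along the channel from the open mouth (x = -125 mm) to the contact strip, z up. Channel floor: z = 20 mm, between aluminium rails (inner faces y = +-51.5 mm, 12 mm high, x = -115 to 85 mm). Black end housing x = 103 to 125 mm, top z = 46 mm
- fixture_mouth (a point): middle of the channel's open mouth, on its floor: (-125, 0, 20) mm in the fixture's frame. Also on the fixture: hinge posts at y = +75 mm and rubber rests for the closed cover at y = -72 mm, both at x = -40 and +100 mm, tops at z = 49 mm
- board: loose green circuit board, 130 (x) x 100 (y) x 5 mm, about 0.25 kg, in the channel, its x along the fixture's. Origin: centre of its underside. Teal terminal block 12 x 70 mm flush with its near (-x) edge, top 25 mm above the origin; black connector 12 x 70 mm flush with its far (+x) edge, top at 23 mm. Fully home its origin is at x = +20 mm in the fixture's frame
- push_face (a point): centre of the near (-x) face of the board's teal terminal block, where to push; the face is 70 mm wide and spans 5 to 25 mm above the board's underside (this point: 15 mm)
- strip_face (a point): yellow contact strip with brass contacts, 12 x 80 x 24 mm, upright across the far end of the channel on a stiff slide along the fixture's x. This point: centre of the face that the board's connector meets (34 mm above the bench); that face is at fixture x = 73 mm plus the strip reading
- strip (a joint): slide of the contact strip, m: 0 fully out towards the mouth, 0.012 fully home against its end stop. It needs about 3 N to move and stays where it is left
- cover (a joint): hinge of the cover, rad: 0 closed (level, over the board), 1.57 upright, up to 2.4 leaning open away from the channel. Stiff: it stays where it is left
- cover_hinge (a point): point on the cover's hinge axis at the middle of its length, at (30, 75, 55) mm in the fixture's frame; the axis runs along the fixture's x. The cover is a panel 170 mm long (along x), 145 mm from axis to free edge, 6 mm thick, with a blue frame, clear middle and an orange mark at the free edge
- cover_edge (a point): middle of the cover's free edge on its outer face (the top face when closed), 145 mm from the hinge axis
- spare_board: bystander: a second, same circuit board lying on the bench, 130 x 100 x 25 mm, origin under its centre
- scanner: bystander: black handheld scanner lying on its side, 155 x 65 x 32 mm, origin on the bench near its middle
- parts_bin: bystander: blue open parts bin, 160 x 110 x 60 mm, origin under its centre
- screwdriver: bystander: orange-handled screwdriver, 180 mm long, lying on the bench
Not all that is in view belongs to the job. What is shaped like the board but orange or pink is not meant.

How it is judged:
By the outcome, as a careful person would: the job done as asked, in the order asked, and still so for the second after the job is handed in, with the robot touching nothing.
It also fails if it takes over 72 s, if anything falls off the work surface, if the arm or the gripper's body presses on something with over 40 N, if the wrist force passes 120 N, or if a joint passes its speed limit or range.

## Working session

There is one attempt and no reset: what is moved stays moved. The work goes in short steps, Python scripts to look and compute and a shell command to move; the robot and the scene stay as the last step left them, time stands still between calls to the robot, and variables do not carry over. Pictures are saved under pics/ and viewed, at most 10 in all, crops included, and the job is handed in when it is done.

```bash
mkdir -p pics; ls; python3 - <<'E'
from workcell import *
import cv2,numpy as np
print(observe())
for n in("scene","side"):
    cv2.imwrite(f"pics/{n}0.png",snapshot(n)); p=camera_params(n); print(n,p['fx'],p['cx'],p['cy'],np.round(p['world_from_camera'],3).tolist())
print(camera_params("wrist"))
E
```

```text
pics
{'time_s': 0.0, 'joint_pos': array([-1.03112947e-01,  8.79581021e-02,  1.37224685e+00, -1.11136400e-05,
        1.68361798e+00, -1.03110833e-01]), 'joint_velocities': array([-9.92692985e-04, -2.33626733e-04, -1.10148001e-03,  5.90336588e-04,
       -1.56651824e-03, -4.74140158e-05]), 'tau': array([ 1.28542815e-03, -3.40182602e+01, -3.02423716e+01,  7.18220207e-02,
        3.29729996e-02, -1.13141955e-04]), 'tool_pos': array([5.49370262e+02, 4.91661885e-02, 1.71306345e+02]), 'orientation': array([-0.00086201,  0.70710753,  0.70710516, -0.00070746]), 'force': array([0.9719261 , 0.07172614, 0.49086224]), 'moment': array([-0.02834694,  0.01350047,  0.02684917]), 'finger_force': 0.0, 'finger_gap': 1.0001220593748021}
scene 403.2529624954784 249.1611656563275 190.54196144232617 [[-0.171, 0.837, -0.52, 1215.94], [0.985, 0.146, -0.09, 159.518], [0.0, -0.528, -0.849, 1254.103], [0.0, 0.0, 0.0, 1.0]]
side 489.2409895723248 254.74512219317918 195.16726566915932 [[0.801, -0.443, 0.403, -124.211], [-0.599, -0.571, 0.562, -863.657], [-0.018, -0.691, -0.722, 1188.431], [0.0, 0.0, 0.0, 1.0]]
{'fx': 299.8497208506658, 'fy': 299.8497208506658, 'cx': 250.22401499745334, 'cy': 188.849288457553, 'mount': array([[ 4.86229561e-04, -9.68162276e-01, -2.50322934e-01,
         7.26112900e+01],
       [ 9.99999881e-01,  4.81771748e-04,  7.90829268e-05,
         5.03584288e-02],
       [ 4.40334112e-05, -2.50322943e-01,  9.68162395e-01,
        -2.12534465e+02],
       [ 0.00000000e+00,  0.00000000e+00,  0.00000000e+00,
         1.00000000e+00]])}
```

View pics/scene0.png

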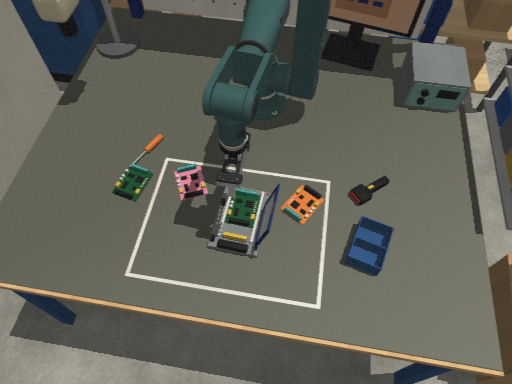

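View pics/side0.png

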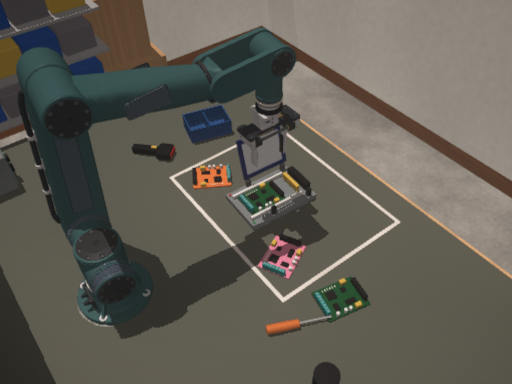

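The scene picture shows four board-shaped things: the green board in the fixture's channel (243,206), a loose green spare (134,182), a pink one (190,182) and an orange one (302,203). I choose (243,206): green and in the channel, with teal towards the robot and the yellow strip at (236,238). The side picture agrees, with the board at (262,197) and the cover upright at (262,160). Next I'll check with one close crop.

```bash
cat > h.py <<'E'
from workcell import *
import cv2,numpy as np
from scipy.spatial.transform import Rotation as R
def cam(n):
    p=camera_params(n)
    if n=="wrist":
        o=observe();T=np.eye(4);q=o['orientation'];T[:3,:3]=R.from_quat([*q[1:],q[0]]).as_matrix();T[:3,3]=o['tool_pos'];W=T@p['mount']
    else: W=p['world_from_camera']
    return p,W
def ray(c,uv,z):
    p,W=c;d=W[:3,:3]@[(uv[0]-p['cx'])/p['fx'],(uv[1]-p['cy'])/p['fy'],1];o=W[:3,3]
    return o+d*(z-o[2])/d[2]
def proj(c,P):
    p,W=c;q=np.linalg.inv(W)@[*P,1];return np.array([p['fx']*q[0]/q[2]+p['cx'],p['fy']*q[1]/q[2]+p['cy']])
E
python3 - <<'E'
from h import *
s=cv2.imread("pics/scene0.png")[170:270,190:300];d=cv2.imread("pics/side0.png")[125:235,215:325]
f=lambda a,w:cv2.resize(a,w,interpolation=cv2.INTER_CUBIC)
c=cam("wrist");w=snapshot("wrist");np.save("wr0.npy",c[1]);cv2.imwrite("pics/wrist0.png",w)
cv2.imwrite("pics/c0.png",np.hstack([f(s,(440,400)),f(d,(360,400))]))
E
```

```text
(no output)
```

View pics/c0.png

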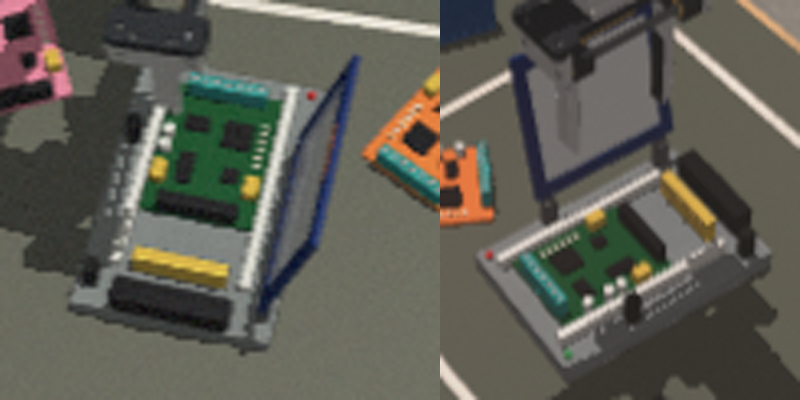

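View pics/wrist0.png

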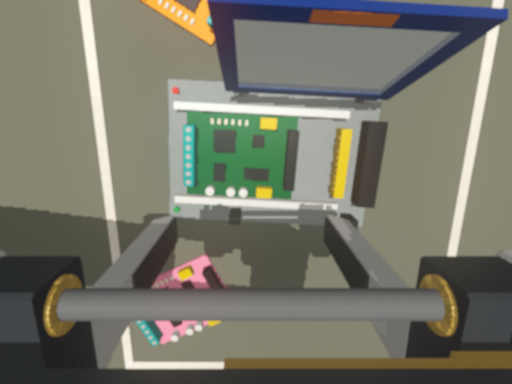

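The crop confirms the choice: a green board with its teal block at the mouth end, the yellow strip ahead of it, and the cover upright on the +y side. In the wrist picture the teal block is at (189,156), the strip at (342,164), and the rails run from (174,105) to (350,115) and from (175,202) to (338,207).

```bash
cat >> h.py <<'E'
def blobs(img,lo,hi,box,amin=30):
    x0,y0,x1,y1=box;m=cv2.inRange(cv2.cvtColor(img,cv2.COLOR_BGR2HSV),lo,hi);k=np.zeros_like(m);k[y0:y1,x0:x1]=m[y0:y1,x0:x1]
    return [cv2.minAreaRect(c) for c in cv2.findContours(k,cv2.RETR_EXTERNAL,cv2.CHAIN_APPROX_NONE)[0] if cv2.contourArea(c)>amin]
E
python3 - <<'E'
from h import *
w=cv2.imread("pics/wrist0.png");c=(camera_params("wrist"),np.load("wr0.npy"))
s=cv2.imread("pics/scene0.png");cs=cam("scene")
def show(n,img,c,lo,hi,box,z,a=30):
    for r in blobs(img,lo,hi,box,a):
        print(n,np.round(r[0],1),np.round(r[1],1),"c",np.round(ray(c,r[0],z)[:2],1),"corners",[np.round(ray(c,p,z)[:2],1).tolist() for p in cv2.boxPoints(r)])
show("teal w",w,c,(80,80,60),(100,255,255),(160,100,210,200),45)
show("yel w",w,c,(22,150,120),(32,255,255),(320,110,360,210),46)
show("rail w",w,c,(0,0,170),(180,60,255),(165,90,360,215),32,200)
show("orangemark w",w,c,(5,150,120),(16,255,255),(300,0,410,30),195,)
show("teal s",s,cs,(80,80,60),(100,255,255),(225,180,265,200),45,8)
show("yel s",s,cs,(22,130,100),(32,255,255),(215,225,255,245),46,20)
show("rail s",s,cs,(0,0,150),(180,60,255),(210,185,270,245),32)
for p in[(169,80),(380,100),(169,218),(363,225)]: print(ray(c,p,20))
E
```

```text
teal w [189.5 155. ] [62. 13.] c [480.3  24.7] corners [[474.9, 59.1], [489.3, 59.1], [486.1, -11.6], [470.9, -11.6]]
yel w [340.1 162.7] [13.6 68.7] c [651.6  16.1] corners [[641.3, -23.1], [646.3, 55.1], [661.3, 53.2], [657.2, -25.3]]
rail w [264. 152.] [124. 190.] c [565.4  26.4] corners [[458.4, 95.7], [670.6, 95.8], [684.0, -50.3], [448.6, -50.6]]
orangemark w [354.   17.5] [85.7 11.3] c [608.3 124.2] corners [[584.0, 122.6], [584.1, 128.3], [632.5, 125.8], [632.9, 120.0]]
teal s [246.6 192.2] [19.6  5.3] c [484.   23.2] corners [[492.8, -11.4], [471.0, -11.9], [475.1, 57.9], [496.8, 57.8]]
yel s [234.4 236.1] [23.5  5.4] c [658.7  13.4] corners [[665.8, -25.8], [646.2, -25.9], [651.5, 52.5], [670.9, 52.1]]
rail s [227.2 209.9] [ 6.9 27.6] c [558.3 -31.7] corners [[609.2, -46.6], [501.6, -40.8], [505.6, -16.3], [612.7, -22.9]]
rail s [256.9 216.1] [ 3.6 51.7] c [564.8  73.4] corners [[660.6, 62.1], [460.4, 72.5], [461.9, 85.5], [661.7, 74.1]]
[456.0196557  107.42497485  20.        ]
[700.18909522  85.52844341  20.        ]
[444.73812602 -60.25796136  20.        ]
[695.07971173 -69.53517068  20.        ]
```

```bash
python3 -m handwheel '0.04 -0.15 0 0 0 0.01 1;0.08 -0.3 0.0 0 0 0.02 1;0.12 -0.45 0 0 0 0.03 1;0.16 -0.6 0.1 0 0 0.037 1;0.2 -0.75 0.2 0 0 0.037 1;0.225 -0.892 0.3 0 0 0.037 1;0.225 -0.892 0.4 0 0 0.037 1;0.225 -0.892 0.4 0 0 0.037 1'
python3 - <<'E'
from h import *
c=cam("wrist");w=snapshot("wrist");np.save("wr1.npy",c[1]);cv2.imwrite("pics/wrist1.png",w)
o=observe();print(o['tool_pos'],o['orientation'],o['force'],o['finger_gap'],o['time_s'])
E
```

```text
time_s: 0.82
tool_pos: [441.1, 27.2, 121.8]
orientation: [-0.001, 0.727, 0.686, -0.001]
force: [0.2, -0.3, 1.0]
finger_gap: 0.468
finger_force: 0.0
[442.32959234  26.95759563 123.08667233] [-0.00076763  0.72735126  0.68626447 -0.00079569] [ 1.07982267 -0.10373053  0.19735905] 0.4273292884407142 0.8667
```

View pics/wrist1.png

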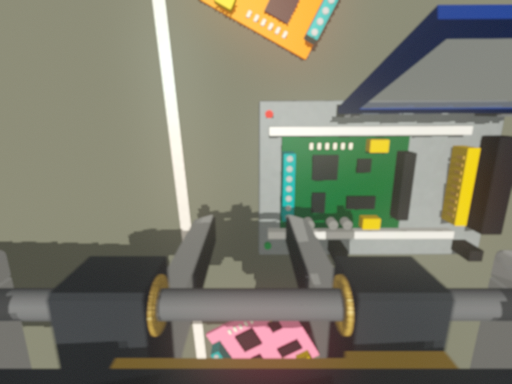

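Wrist picture: the rails are now level, so the yaw matches. The base's mouth edge is at column 260, rows 102 to 254, and the teal block is at columns 282–296.

```bash
python3 - <<'E'
from h import *
w=cv2.imread("pics/wrist1.png");c=(camera_params("wrist"),np.load("wr1.npy"))
for p in[(260,102),(260,254),(260,178)]: print(ray(c,p,20))
for r in blobs(w,(80,80,60),(100,255,255),(270,140,310,225)): print(r,[np.round(ray(c,p,45),1)[:2] for p in cv2.boxPoints(r)])
E
python3 -m handwheel '0 0 0.15 0 0 0 1;0 0 0.3 0 0 0 1;0 0 0.45 0 0 0 1;0 0 0.6 0 0 0 1;0 0 0.7 0 0 0 1;0 0 0.77 0 0 0 1;0 0 0.77 0 0 0 1;0 0 0.77 0 0 0 1'
```

```text
[455.29700364 108.1857558   20.        ]
[447.05982228 -59.15027828  20.        ]
[451.44585504  29.95074978  20.        ]
((288.1315002441406, 186.5034637451172), (13.863619804382324, 69.23918914794922), 1.5074357986450195) [array([469.6, -10.6]), array([473.6,  60.2]), array([487. ,  59.1]), array([483.7, -11.8])]
time_s: 1.53
tool_pos: [443.8, 26.8, 32.4]
orientation: [0.0, 0.727, 0.686, 0.0]
force: [0.6, 0.3, 1.1]
finger_gap: 0.005
finger_force: 0.0
```

```bash
python3 -m handwheel '0 0.015 0 0 0 0 1;0 0.03 0 0 0 0 1;0 0.045 0 0 0 0 1;0 0.06 0 0 0 0 1;0 0.075 0 0 0 0 1;0 0.09 0 0 0 0 1;0 0.1 0 0 0 0 1;0 0.11 0 0 0 0 1;0 0.12 0 0 0 0 1;0 0.13 0 0 0 0 1'
python3 -m handwheel '0 0.008 0 0 0 0 1;0 0.016 0 0 0 0 1;0 0.024 0 0 0 0 1;0 0.032 0 0 0 0 1;0 0.04 0 0 0 0 1;0 0.048 0 0 0 0 1;0 0.056 0 0 0 0 1;0 0.064 0 0 0 0 1;0 0.072 0 0 0 0 1;0 0.08 0 0 0 0 1'
python3 - <<'E'
from h import *
c=cam("wrist");w=snapshot("wrist")
for r in blobs(w,(80,80,60),(100,255,255),(150,100,400,230)): print(r[0],ray(c,r[0],45))
for r in blobs(w,(22,150,120),(32,255,255),(300,60,512,260)): print('y',r[0],ray(c,r[0],46))
print(observe()['force'],observe()['tool_pos'])
E
```

```text
time_s: 2.37
tool_pos: [458.6, 26.1, 32.1]
orientation: [0.0, 0.727, 0.686, 0.0]
force: [-0.4, 0.1, 0.1]
finger_gap: 0.004
finger_force: 0.0
time_s: 3.2
tool_pos: [468.2, 25.5, 32.1]
orientation: [0.0, 0.727, 0.686, 0.0]
force: [-0.2, 0.2, -0.5]
finger_gap: 0.002
finger_force: 0.0
(265.5, 198.0) [479.70827498  39.33499511  45.        ]
y (379.0, 255.5) [559.97462402  -8.53501248  46.        ]
y (493.5, 209.0) [637.80376256  22.51207219  46.        ]
y (390.0, 159.5) [563.81671286  61.56282005  46.        ]
[ 0.24798337 -0.39665069 -0.7671751 ] [468.41998271  25.50681912  32.13901279]
```

```bash
python3 - <<'E'
from h import *
w=snapshot("wrist");s=snapshot("side");f=lambda a,w:cv2.resize(a,w,interpolation=cv2.INTER_CUBIC)
cv2.imwrite("pics/c1.png",np.hstack([f(w[60:300,180:480],(480,384)),f(s[150:230,220:300],(300,384))]))
E
```

```text
(no output)
```

View pics/c1.png

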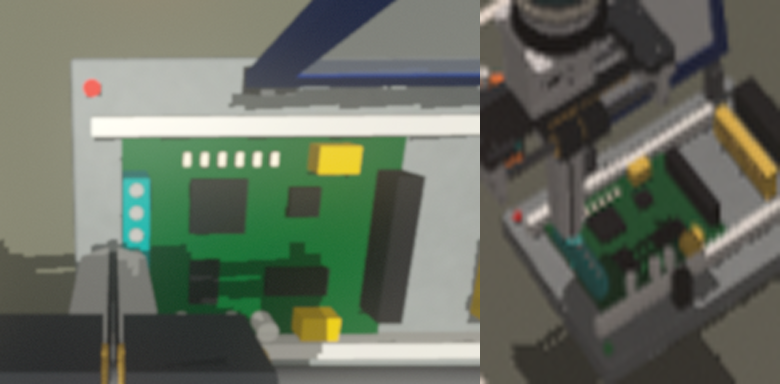

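Picture: the board has not moved yet (base edge at crop column 73, teal edge at 122), and the finger seam at 112 is just behind the face. I'll go on gently.

```bash
cat > m.py <<'E'
from h import *
c=cam("wrist");w=snapshot("wrist");o=observe()
m=cv2.inRange(cv2.cvtColor(w,cv2.COLOR_BGR2HSV),(80,80,60),(100,255,255));m[:,:180]=0;m[230:]=0;m[:100]=0;m[:,400:]=0
ys,xs=np.nonzero(m);r=[np.percentile(xs[ys==y],[0,100]).mean() for y in np.unique(ys)[2:12]];y=np.unique(ys)[2:12].mean()
P=ray(c,(np.mean(r),y),45);a=np.deg2rad(-3.25);d=P[:2]-[576,19.5]
print("teal centre fixture x",round(float(d@[np.cos(a),np.sin(a)]),1),"TCP",o['tool_pos'].round(1),"F",o['force'].round(1),"t",o['time_s'])
E
python3 m.py
python3 -m handwheel '0 0.01 0 0 0 0 1;0 0.02 0 0 0 0 1;0 0.03 0 0 0 0 1;0 0.04 0 0 0 0 1;0 0.05 0 0 0 0 1;0 0.06 0 0 0 0 1;0 0.07 0 0 0 0 1;0 0.08 0 0 0 0 1;0 0.09 0 0 0 0 1;0 0.1 0 0 0 0 1' |sed -n 2,4p
python3 m.py
python3 -m handwheel '0 0.01 0 0 0 0 1;0 0.02 0 0 0 0 1;0 0.03 0 0 0 0 1;0 0.04 0 0 0 0 1;0 0.05 0 0 0 0 1;0 0.06 0 0 0 0 1;0 0.07 0 0 0 0 1;0 0.08 0 0 0 0 1;0 0.09 0 0 0 0 1;0 0.1 0 0 0 0 1'|sed -n 2,4p
python3 m.py
```

```text
teal centre fixture x -97.7 TCP [468.1  25.5  32.1] F [0.5 0.1 0.1] t 3.4
tool_pos: [480.3, 24.8, 32.1]
orientation: [0.0, 0.727, 0.686, 0.0]
force: [-0.8, 0.3, 0.7]
teal centre fixture x -97.1 TCP [480.4  24.8  32.1] F [-0.2  0.1  0.1] t 4.2833
tool_pos: [492.2, 24.1, 32.1]
orientation: [0.0, 0.727, 0.686, 0.0]
force: [0.4, 0.4, 0.6]
teal centre fixture x -97.0 TCP [492.5  24.1  32.1] F [-0.4 -0.2  0.3] t 5.1667
```

```bash
python3 - <<'E'
from h import *
w=snapshot("wrist");s=snapshot("side");f=lambda a,w:cv2.resize(a,w,interpolation=cv2.INTER_CUBIC)
cv2.imwrite("pics/c2.png",np.hstack([f(w[60:300,130:430],(480,384)),f(s[150:230,220:300],(300,384))]))
E
```

```text
(no output)
```

View pics/c2.png

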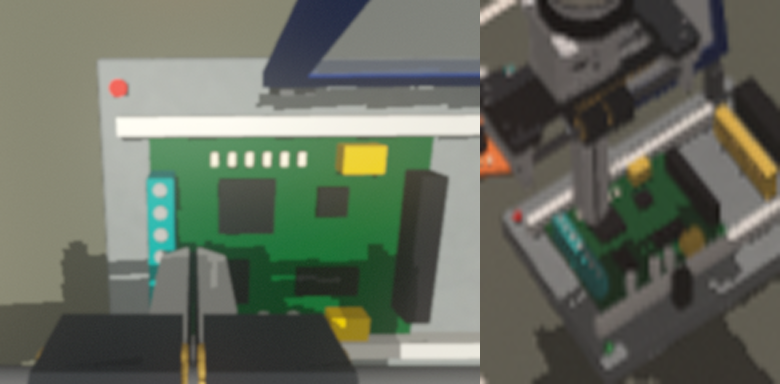

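The picture shows the closed fingertip, at crop (190,248), now beyond the teal block at (160,210), with no contact felt. So the tip may have passed over the block. I'll triangulate its true height before moving.

```bash
python3 - <<'E'
from h import *
o=observe();cs=cam("side");cc=cam("scene");cw=cam("wrist");print(o['tool_pos'],o['joint_pos'].round(4))
for n,c in(("side",cs),("wrist",cw),("scene",cc)): print(n,[proj(c,[*o['tool_pos'][:2],z]).round(1).tolist() for z in (32,45,60)])
# fixture points: teal centre top & base corners seen in both first pictures
s=cv2.imread("pics/side0.png");w=cv2.imread("pics/wrist0.png");W=np.load("wr0.npy");c0=(camera_params("wrist"),W)
sc=cv2.imread("pics/scene0.png")
def tri(*cu):
    A=np.zeros((3,3));b=np.zeros(3)
    for c,uv in cu:
        p,M=c;d=M[:3,:3]@[(uv[0]-p['cx'])/p['fx'],(uv[1]-p['cy'])/p['fy'],1];d/=np.linalg.norm(d);Q=np.eye(3)-np.outer(d,d);A+=Q;b+=Q@M[:3,3]
    return np.linalg.solve(A,b)
a=[r for r in blobs(s,(80,80,60),(100,255,255),(225,180,265,220),8)];print('teal side',a)
y=[r for r in blobs(s,(20,130,100),(34,255,255),(278,165,305,195),8)];print('yel side',y)
for k in a: print(tri((cs,k[0]),(c0,(189.5,155))),tri((cs,k[0]),(cc,(246.6,192.2))),tri((cc,(246.6,192.2)),(c0,(189.5,155))))
for k in y: print(tri((cs,k[0]),(c0,(340.1,162.7))),tri((cs,k[0]),(cc,(234.4,236.1))))
E
```

```text
[492.16861185  24.12601661  32.06907727] [-0.0661  0.0326  1.7121  0.      1.3969 -0.008 ]
side [[249.6, 201.2], [249.5, 198.5], [249.4, 195.3]]
wrist [[250.1, 211.7], [250.1, 217.7], [250.1, 225.5]]
scene [[246.4, 196.1], [246.4, 194.2], [246.4, 192.0]]
teal side [((246.1381378173828, 202.875732421875), (19.9202823638916, 6.020682334899902), 48.012786865234375)]
yel side [((290.5000305175781, 180.50001525878906), (22.62741470336914, 5.656853675842285), 45.0)]
[477.93552507  23.30597295  34.29793494] [477.55520257  22.51307427  35.02277945] [478.37747421  22.81056596  35.7023963 ]
[654.9308514   14.28327168  35.35615688] [654.27346954  12.69105294  36.94015938]
```

The block is where I computed it, and the side view puts the tip near z≈50, so the shut tips sit well above the reported TCP. I'll back out and find the true tip height by touching the bare floor at the mouth.

```bash
python3 -c "
from workcell import *
print(grip_depth)"
python3 -m handwheel '0 0 -0.1 0 0 0 1;0 -0.1 -0.1 0 0 0 1;0 -0.2 -0.1 0 0 0 1;0 -0.3 -0.1 0 0 0 1;0 -0.36 -0.1 0 0 0 1;0 -0.36 -0.1 0 0 0 1;0 -0.36 -0.05 0 0 0 1;0 -0.36 0 0 0 0 1;0 -0.36 0 0 0 0 1'|sed -n 2,4p
python3 -m handwheel '0 0 0.01 0 0 0 1;0 0 0.02 0 0 0 1;0 0 0.03 0 0 0 1;0 0 0.04 0 0 0 1;0 0 0.05 0 0 0 1;0 0 0.06 0 0 0 1;0 0 0.07 0 0 0 1;0 0 0.07 0 0 0 1'|sed -n 2,4p
python3 - <<'E'
from h import *
s=snapshot("side");w=snapshot("wrist");f=lambda a,w:cv2.resize(a,w,interpolation=cv2.INTER_CUBIC)
print(observe()['force'],[proj(cam("side"),[*observe()['tool_pos'][:2],z]).round(1).tolist() for z in (20,35,50)])
cv2.imwrite("pics/c3.png",np.hstack([f(w[60:300,130:430],(480,384)),f(s[150:230,210:290],(300,384))]))
E
```

```text
18.8
tool_pos: [448.3, 26.6, 30.5]
orientation: [-0.001, 0.727, 0.686, -0.001]
force: [0.0, 0.2, -0.5]
tool_pos: [448.8, 26.6, 23.4]
orientation: [-0.0, 0.727, 0.686, -0.0]
force: [0.2, 0.2, -0.4]
[-0.45545115  0.59562799 -0.52306047] [[238.5, 209.3], [238.3, 206.2], [238.1, 203.0]]
```

View pics/c3.png

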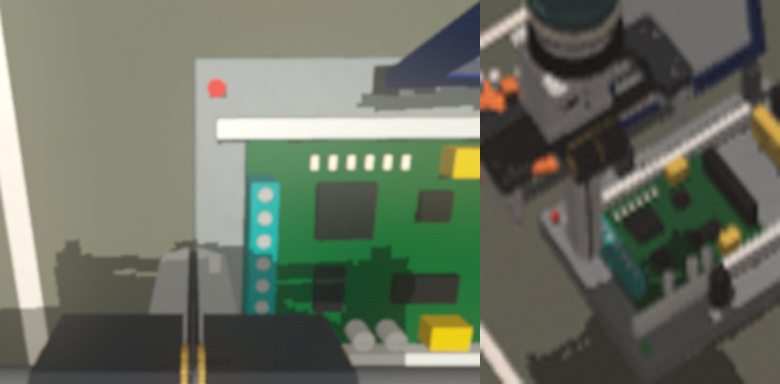

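```bash
python3 -m handwheel '0 0 0.008 0 0 0 1;0 0 0.016 0 0 0 1;0 0 0.025 0 0 0 1;0 0 0.025 0 0 0 1'|sed -n 2,4p
python3 -m handwheel '0 0 0.004 0 0 0 1;0 0 0.008 0 0 0 1;0 0 0.008 0 0 0 1;0 0 0.008 0 0 0 1'|sed -n 2,4p
python3 -m handwheel '0 0 0.004 0 0 0 1;0 0 0.008 0 0 0 1;0 0 0.008 0 0 0 1;0 0 0.008 0 0 0 1'|sed -n 2,4p
```

```text
tool_pos: [448.8, 26.6, 20.4]
orientation: [-0.0, 0.727, 0.686, -0.0]
force: [0.2, 0.4, 0.0]
tool_pos: [449.0, 26.6, 19.7]
orientation: [0.0, 0.727, 0.686, 0.0]
force: [-0.3, -0.1, 0.8]
tool_pos: [449.0, 26.7, 18.7]
orientation: [0.0, 0.727, 0.686, 0.0]
force: [-0.4, 0.2, 0.7]
```

```bash
python3 -m handwheel '0 0 0.008 0 0 0 1;0 0 0.016 0 0 0 1;0 0 0.024 0 0 0 1;0 0 0.024 0 0 0 1'|sed -n 2,4p
python3 -m handwheel '0 0 0.008 0 0 0 1;0 0 0.016 0 0 0 1;0 0 0.024 0 0 0 1;0 0 0.024 0 0 0 1'|sed -n 2,4p
python3 m.py
python3 -m handwheel '0 0.008 0 0 0 0 1;0 0.016 0 0 0 0 1;0 0.024 0 0 0 0 1;0 0.032 0 0 0 0 1;0 0.04 0 0 0 0 1;0 0.05 0 0 0 0 1;0 0.06 0 0 0 0 1;0 0.07 0 0 0 0 1;0 0.08 0 0 0 0 1;0 0.08 0 0 0 0 1'|sed -n 2,4p
python3 m.py
python3 -m handwheel '0 0.008 0 0 0 0 1;0 0.016 0 0 0 0 1;0 0.024 0 0 0 0 1;0 0.032 0 0 0 0 1;0 0.04 0 0 0 0 1;0 0.05 0 0 0 0 1;0 0.06 0 0 0 0 1;0 0.07 0 0 0 0 1;0 0.08 0 0 0 0 1;0 0.08 0 0 0 0 1'|sed -n 2,4p
python3 m.py
```

```text
tool_pos: [448.8, 26.6, 15.6]
orientation: [-0.0, 0.727, 0.686, -0.0]
force: [-0.5, 0.1, 0.8]
tool_pos: [448.8, 26.7, 12.7]
orientation: [-0.0, 0.727, 0.686, -0.0]
force: [-0.1, -0.2, 0.8]
teal centre fixture x -99.0 TCP [448.8  26.7  12.8] F [-0.3  0.1 -0.4] t 8.5
tool_pos: [458.8, 26.0, 13.0]
orientation: [0.0, 0.727, 0.686, 0.0]
force: [-0.2, 0.1, -0.9]
teal centre fixture x -98.4 TCP [458.7  26.1  13. ] F [0.7 0.7 0.3] t 9.3833
tool_pos: [468.4, 25.5, 13.0]
orientation: [0.0, 0.727, 0.686, 0.0]
force: [-0.4, 0.4, -0.8]
teal centre fixture x -97.7 TCP [468.3  25.5  13. ] F [ 0.3 -0.1  0.1] t 10.2667
```

```bash
for i in 1; do python3 -m handwheel '0 0.008 0 0 0 0 1;0 0.016 0 0 0 0 1;0 0.024 0 0 0 0 1;0 0.032 0 0 0 0 1;0 0.04 0 0 0 0 1;0 0.04 0 0 0 0 1'|sed -n 2,4p; done
python3 m.py
python3 -m handwheel '0 0.008 0 0 0 0 1;0 0.016 0 0 0 0 1;0 0.024 0 0 0 0 1;0 0.032 0 0 0 0 1;0 0.04 0 0 0 0 1;0 0.04 0 0 0 0 1'|sed -n 2,4p
python3 m.py
```

```text
tool_pos: [473.1, 25.2, 13.0]
orientation: [0.0, 0.727, 0.686, 0.0]
force: [-0.5, 0.1, 0.7]
teal centre fixture x -97.6 TCP [473.   25.2  13. ] F [-0.1 -0.8  0.2] t 10.8167
tool_pos: [478.0, 24.9, 13.1]
orientation: [0.0, 0.727, 0.686, 0.0]
force: [0.0, -0.6, -0.4]
teal centre fixture x -97.4 TCP [477.8  25.   13. ] F [ 0.2 -0.2 -0.7] t 11.3667
```

```bash
python3 - <<'E'
from h import *
f=lambda a,w:cv2.resize(a,w,interpolation=cv2.INTER_CUBIC)
o=observe()['tool_pos'];print([proj(cam(n),o).round(1).tolist() for n in("side","scene","wrist")])
w=snapshot("wrist");s=snapshot("side");c=snapshot("scene")
cv2.imwrite("pics/c4.png",np.vstack([np.hstack([f(w[140:260,170:320],(400,320)),f(s[170:220,220:282],(400,320))]),np.hstack([f(c[170:210,220:270],(400,280)),f(cv2.imread("pics/scene0.png")[170:210,220:270],(400,280))])]))
E
```

```text
[[246.1, 207.0], [247.4, 195.5], [250.1, 211.7]]
```

View pics/c4.png

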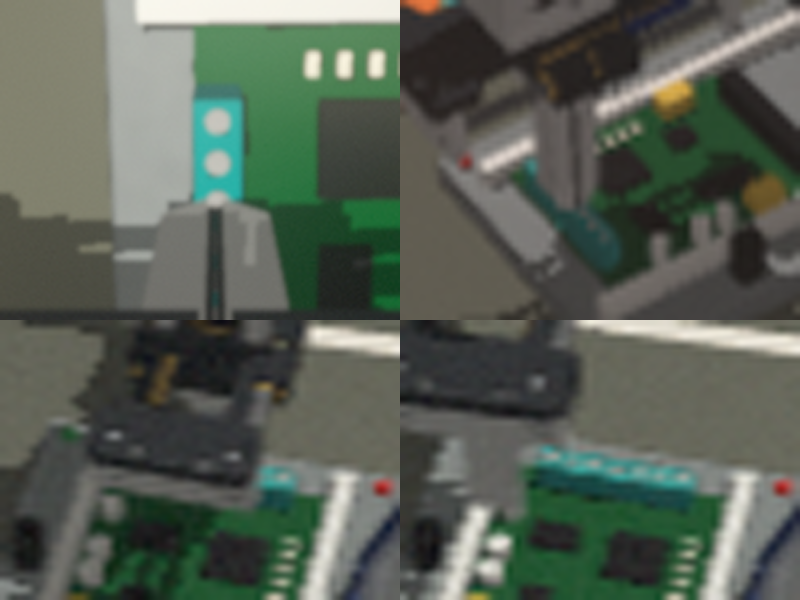

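The picture settles it: the tips hover directly over the teal block (side crop (565,210)) with the board unmoved, so the real tip is about 30 mm above the reported TCP. I'll back off and touch the bare floor at the mouth to pin this down.

```bash
python3 -m handwheel '0 -0.08 0 0 0 0 1;0 -0.16 0 0 0 0 1;0 -0.23 0 0 0 0 1;0 -0.23 0 0 0 0 1;0 -0.23 0.01 0 0 0 1;0 -0.23 0.02 0 0 0 1;0 -0.23 0.03 0 0 0 1;0 -0.23 0.04 0 0 0 1;0 -0.23 0.05 0 0 0 1;0 -0.23 0.05 0 0 0 1'|sed -n 2,4p
for i in 1; do python3 -m handwheel '0 0 0.01 0 0 0 1;0 0 0.02 0 0 0 1;0 0 0.03 0 0 0 1;0 0 0.04 0 0 0 1;0 0 0.05 0 0 0 1;0 0 0.05 0 0 0 1'|sed -n 2,4p; done
python3 -m handwheel '0 0 0.008 0 0 0 1;0 0 0.016 0 0 0 1;0 0 0.016 0 0 0 1'|sed -n 2,4p
python3 -m handwheel '0 0 0.008 0 0 0 1;0 0 0.016 0 0 0 1;0 0 0.016 0 0 0 1'|sed -n 2,4p
```

```text
tool_pos: [450.1, 26.6, 6.6]
orientation: [-0.0, 0.727, 0.686, -0.0]
force: [-0.4, 0.1, -0.1]
tool_pos: [449.9, 26.6, 0.7]
orientation: [-0.0, 0.727, 0.686, -0.0]
force: [0.1, 1.0, 0.6]
tool_pos: [450.0, 26.6, -1.1]
orientation: [-0.0, 0.727, 0.686, -0.0]
force: [-0.5, 1.0, -0.3]
tool_pos: [450.0, 26.6, -3.0]
orientation: [-0.0, 0.727, 0.686, -0.0]
force: [-0.7, 0.1, 0.4]
```

```bash
for i in 1; do python3 -m handwheel '0 0 0.008 0 0 0 1;0 0 0.016 0 0 0 1;0 0 0.016 0 0 0 1'|sed -n 2,4p
python3 -m handwheel '0 0 0.008 0 0 0 1;0 0 0.016 0 0 0 1;0 0 0.016 0 0 0 1'|sed -n 2,4p
python3 -m handwheel '0 0 0.008 0 0 0 1;0 0 0.016 0 0 0 1;0 0 0.016 0 0 0 1'|sed -n 2,4p
python3 -m handwheel '0 0 0.008 0 0 0 1;0 0 0.008 0 0 0 1'|sed -n 2,4p
done
```

```text
tool_pos: [450.0, 26.6, -5.0]
orientation: [-0.0, 0.727, 0.686, -0.0]
force: [0.0, 0.2, -0.4]
tool_pos: [450.0, 26.6, -6.9]
orientation: [-0.0, 0.727, 0.686, -0.0]
force: [-0.3, 0.3, 0.1]
tool_pos: [450.0, 26.6, -8.8]
orientation: [-0.0, 0.727, 0.686, -0.0]
force: [0.4, 0.2, -0.2]
tool_pos: [450.1, 26.6, -9.7]
orientation: [-0.0, 0.727, 0.686, -0.0]
force: [-0.0, 0.2, 0.2]
```

```bash
python3 m.py; python3 -m handwheel '0 0.008 0 0 0 0 1;0 0.016 0 0 0 0 1;0 0.024 0 0 0 0 1;0 0.032 0 0 0 0 1;0 0.04 0 0 0 0 1;0 0.048 0 0 0 0 1;0 0.056 0 0 0 0 1;0 0.064 0 0 0 0 1;0 0.072 0 0 0 0 1;0 0.08 0 0 0 0 1'|sed -n 2,4p
python3 m.py
python3 -m handwheel '0 0.008 0 0 0 0 1;0 0.016 0 0 0 0 1;0 0.024 0 0 0 0 1;0 0.032 0 0 0 0 1;0 0.04 0 0 0 0 1;0 0.048 0 0 0 0 1;0 0.056 0 0 0 0 1;0 0.064 0 0 0 0 1;0 0.072 0 0 0 0 1;0 0.08 0 0 0 0 1'|sed -n 2,4p
python3 m.py
python3 -m handwheel '0 0.008 0 0 0 0 1;0 0.016 0 0 0 0 1;0 0.024 0 0 0 0 1;0 0.032 0 0 0 0 1;0 0.04 0 0 0 0 1;0 0.048 0 0 0 0 1;0 0.056 0 0 0 0 1;0 0.064 0 0 0 0 1;0 0.072 0 0 0 0 1;0 0.08 0 0 0 0 1'|sed -n 2,4p
python3 m.py
```

```text
teal centre fixture x -99.3 TCP [450.1  26.6  -9.6] F [-0.9  0.1  0.9] t 14.3167
tool_pos: [459.9, 26.0, -9.5]
orientation: [0.0, 0.727, 0.686, 0.0]
force: [0.2, -0.5, -0.6]
teal centre fixture x -98.5 TCP [460.1  26.   -9.5] F [ 0.6  0.7 -0.2] t 15.2
tool_pos: [469.4, 25.4, -9.7]
orientation: [-0.0, 0.727, 0.686, -0.0]
force: [-0.7, -0.9, -0.8]
teal centre fixture x -89.1 TCP [469.6  25.4  -9.6] F [-1.  -0.   0.2] t 16.0833
tool_pos: [479.1, 24.9, -9.5]
orientation: [0.0, 0.727, 0.686, 0.0]
force: [-0.0, 0.6, -0.7]
teal centre fixture x -79.4 TCP [479.3  24.9  -9.5] F [-0.5  0.  -1.3] t 16.9667
```

```bash
python3 -m handwheel '0 0.01 0 0 0 0 1;0 0.02 0 0 0 0 1;0 0.03 0 0 0 0 1;0 0.04 0 0 0 0 1;0 0.05 0 0 0 0 1;0 0.06 0 0 0 0 1;0 0.07 0 0 0 0 1;0 0.08 0 0 0 0 1;0 0.09 0 0 0 0 1;0 0.1 0 0 0 0 1'|sed -n 2,4p
python3 m.py
python3 -m handwheel '0 0.01 0 0 0 0 1;0 0.02 0 0 0 0 1;0 0.03 0 0 0 0 1;0 0.04 0 0 0 0 1;0 0.05 0 0 0 0 1;0 0.056 0 0 0 0 1;0 0.062 0 0 0 0 1;0 0.068 0 0 0 0 1;0 0.074 0 0 0 0 1;0 0.08 0 0 0 0 1'|sed -n 2,4p
python3 m.py
python3 -m handwheel '0 0.005 0 0 0 0 1;0 0.01 0 0 0 0 1;0 0.015 0 0 0 0 1;0 0.02 0 0 0 0 1;0 0.025 0 0 0 0 1;0 0.03 0 0 0 0 1;0 0.035 0 0 0 0 1;0 0.04 0 0 0 0 1'|sed -n 2,4p
python3 m.py
```

```text
tool_pos: [491.1, 24.2, -9.5]
orientation: [0.0, 0.727, 0.686, 0.0]
force: [-0.7, 0.0, -0.0]
teal centre fixture x -67.4 TCP [491.3  24.2  -9.5] F [ 0.4  0.4 -0.3] t 17.85
tool_pos: [500.6, 23.7, -9.5]
orientation: [0.0, 0.727, 0.686, 0.0]
force: [-1.6, -0.2, 0.1]
teal centre fixture x -57.9 TCP [500.7  23.7  -9.5] F [-0.5 -0.3 -0.6] t 18.7333
tool_pos: [505.4, 23.3, -9.5]
orientation: [0.0, 0.727, 0.686, 0.0]
force: [-0.3, -0.8, 1.5]
teal centre fixture x -53.1 TCP [505.5  23.3  -9.6] F [-1.3  0.   1.7] t 19.45
```

```bash
python3 -m handwheel '0 0.005 0 0 0 0 1;0 0.01 0 0 0 0 1;0 0.015 0 0 0 0 1;0 0.02 0 0 0 0 1;0 0.025 0 0 0 0 1;0 0.03 0 0 0 0 1;0 0.03 0 0 0 0 1'|sed -n '2p;4p'
python3 -m handwheel '0 0.005 0 0 0 0 1;0 0.01 0 0 0 0 1;0 0.015 0 0 0 0 1;0 0.02 0 0 0 0 1;0 0.025 0 0 0 0 1;0 0.03 0 0 0 0 1;0 0.03 0 0 0 0 1'|sed -n '2p;4p'
python3 m.py
```

```text
tool_pos: [508.5, 23.1, -9.8]
force: [-5.2, -0.5, 2.0]
tool_pos: [512.6, 22.9, -9.8]
force: [-3.5, -0.9, 0.1]
teal centre fixture x -45.8 TCP [512.6  22.9  -9.7] F [-3.   0.2 -0.8] t 20.6667
```

```bash
python3 -m handwheel '0 0.004 0 0 0 0 1;0 0.008 0 0 0 0 1;0 0.012 0 0 0 0 1;0 0.016 0 0 0 0 1;0 0.016 0 0 0 0 1'|sed -n '2p;4p'
python3 -m handwheel '0 0.004 0 0 0 0 1;0 0.008 0 0 0 0 1;0 0.008 0 0 0 0 1'|sed -n '2p;4p'
python3 m.py
python3 -m handwheel '0 0.004 0 0 0 0 1;0 0.008 0 0 0 0 1;0 0.008 0 0 0 0 1'|sed -n '2p;4p'
```

```text
tool_pos: [514.5, 22.8, -9.6]
force: [-2.8, 0.0, -0.3]
tool_pos: [515.5, 22.8, -9.6]
force: [-2.4, -0.9, -2.4]
teal centre fixture x -43.2 TCP [515.5  22.8  -9.5] F [-3.5 -1.  -1.5] t 21.3833
tool_pos: [516.5, 22.7, -9.5]
force: [-3.6, -1.2, -1.3]
```

```bash
python3 -m handwheel '0 0.004 0 0 0 0 1;0 0.008 0 0 0 0 1;0 0.008 0 0 0 0 1'|sed -n '2p;4p'
python3 -m handwheel '0 0.004 0 0 0 0 1;0 0.004 0 0 0 0 1'|sed -n '2p;4p'
python3 -m handwheel '0 0.004 0 0 0 0 1;0 0.004 0 0 0 0 1'|sed -n '2p;4p'
```

```text
tool_pos: [516.7, 22.6, -9.7]
force: [-4.8, 0.3, -0.6]
tool_pos: [516.7, 22.6, -9.7]
force: [-6.9, -0.9, 1.2]
tool_pos: [516.7, 22.6, -9.7]
force: [-7.7, -1.1, 1.8]
```

```bash
python3 m.py; python3 -m handwheel '0 0.004 0 0 0 0 1;0 0.004 0 0 0 0 1'|sed -n '2p;4p'
```

```text
teal centre fixture x -41.7 TCP [516.7  22.6  -9.7] F [-7.3 -1.   1.2] t 22.2667
tool_pos: [516.6, 22.6, -9.7]
force: [-8.8, -0.5, 2.7]
```

```bash
python3 -m handwheel '0 0.003 0 0 0 0 1;0 0.003 0 0 0 0 1'|sed -n '2p;4p'; python3 - <<'E'
from h import *
for _ in range(4): snapshot("side"); print(observe()['force'].round(1))
E
python3 -m handwheel '0 0 0 0 0 0 1;0 0 0 0 0 0 1;0 0 0 0 0 0 1'|sed -n '2p;4p'
```

```text
tool_pos: [516.6, 22.6, -9.7]
force: [-9.3, -1.0, 3.6]
[-10.   -0.6   3.7]
[-9.8 -0.5  2.5]
[-10.1  -0.4   3.8]
[-9.  -1.6  3.1]
tool_pos: [516.6, 22.6, -9.7]
force: [-10.4, -0.6, 3.0]
```

```bash
python3 -m handwheel '0 0 0 0 0 0 1;0 0 0 0 0 0 1;0 0 0 0 0 0 1;0 0 0 0 0 0 1;0 0 0 0 0 0 1'|sed -n '2p;4p'
python3 - <<'E'
from h import *
c=(camera_params("wrist"),np.load("wr0.npy"))
for uv in[(354,12),(354,24)]:
    for z in np.arange(150,206,5):
        p=ray(c,uv,z);print(uv,z,p[:2].round(1),"r",round(np.hypot(p[1]-92.7,z-55),1),"th",round(np.arctan2(z-55,-(p[1]-92.7)),3)) if abs(np.hypot(p[1]-92.7,z-55)-140)<12 else 0
E
python3 -m handwheel '0 -0.004 0 0 0 0 1;0 -0.01 0 0 0 0 1;0 -0.02 0 0 0 0 1;0 -0.04 0 0 0 0 1;0 -0.08 0 0 0 0 1;0 -0.13 0 0 0 0 1;0 -0.19 0 0 0 0 1;0 -0.25 0 0 0 0 1;0 -0.25 0 0 0 0 1'|sed -n '2p;4p'
python3 m.py; python3 - <<'E'
from h import *
s=snapshot("scene")
for r in blobs(s,(22,130,100),(32,255,255),(215,225,255,248),20): print(r[0],ray(cam("scene"),r[0],46))
E
```

```text
tool_pos: [516.6, 22.6, -9.7]
force: [-8.7, -0.2, 3.2]
(354, 12) 180 [612.7 131.3] r 130.8 th 1.87
(354, 12) 185 [611.2 129.9] r 135.2 th 1.849
(354, 12) 190 [609.6 128.4] r 139.6 th 1.829
(354, 12) 195 [608.1 127. ] r 144.1 th 1.811
(354, 12) 200 [606.6 125.5] r 148.7 th 1.794
(354, 24) 180 [613.3 124.7] r 129.0 th 1.821
(354, 24) 185 [611.7 123.4] r 133.6 th 1.803
(354, 24) 190 [610.2 122.1] r 138.2 th 1.785
(354, 24) 195 [608.6 120.9] r 142.8 th 1.769
(354, 24) 200 [607.1 119.6] r 147.5 th 1.754
tool_pos: [487.8, 24.5, -9.5]
force: [-0.6, -0.1, 0.2]
teal centre fixture x -43.5 TCP [488.5  24.4  -9.4] F [ 0.9 -0.  -0.4] t 24.2667
(233.7029266357422, 238.4111785888672) [667.31870087  12.82007647  46.        ]
```

```bash
python3 -m handwheel '0 0 -0.1 0 0 0 1;0 0 -0.3 0 0 0 1;0 0 -0.5 0 0 0 1;0 0 -0.7 0 0 0 1;0 0 -0.9 0 0 0 1;0 0 -0.9 0 0 0 1'|sed -n '2p;4p'
python3 -m handwheel '0 0 -0.2 0 0 0 1;0 0 -0.4 0 0 0 1;0 0 -0.6 0 0 0 1;0 0 -0.8 0 0 0 1;0 0 -0.9 0 0 0 1;0 0.15 -0.9 0 0 0 1;0 0.3 -0.9 0 0 0 1;0 0.45 -0.9 0 0 0 1;0 0.5 -0.9 0 0 0 1;0 0.5 -0.9 0 0 0 1'|sed -n '2p;4p'
python3 - <<'E'
from h import *
c=cam("wrist");w=snapshot("wrist");np.save("wr2.npy",c[1]);cv2.imwrite("pics/wrist2.png",w)
for r in blobs(w,(22,150,120),(32,255,255),(200,80,512,300),30): print('yel',r,ray(c,r[0],46))
for r in blobs(w,(80,80,60),(100,255,255),(100,80,512,300)): print('teal',r,ray(c,r[0],45))
for r in blobs(w,(5,150,120),(16,255,255),(150,0,512,150)): print('orange',r)
E
```

```text
tool_pos: [493.2, 24.1, 104.4]
force: [0.2, 0.1, 1.6]
tool_pos: [549.3, 20.7, 204.4]
force: [0.1, 0.2, -0.8]
yel ((306.5, 199.5), (9.0, 15.0), 90.0) [619.12254533 -20.85277157  46.        ]
yel ((342.46563720703125, 169.85862731933594), (13.309356689453125, 62.19027328491211), 2.2906100749969482) [664.61705687  15.42876794  46.        ]
yel ((309.5, 138.0), (10.0, 15.0), 90.0) [623.63992814  57.44881959  46.        ]
teal ((240.0, 170.5), (55.0, 10.0), 90.0) [536.01611447  21.77935708  45.        ]
orange ((327.9999694824219, 59.0), (5.999999046325684, 69.99998474121094), 90.0)
```

View pics/wrist2.png

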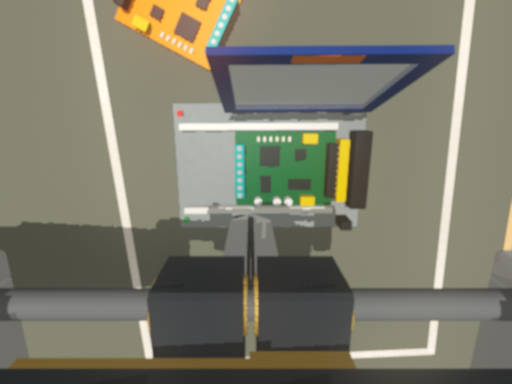

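The wrist picture shows the connector tight against the yellow strip at (342,170), which is up by the black housing. Teal-to-strip is 129 mm where 130 means home, so the strip is driven home. The cover edge with its orange mark is at (328,59).

```bash
python3 - <<'E'
from h import *
c=(camera_params("wrist"),np.load("wr2.npy"))
for v in (51,56,62):
  for z in range(186,206,4):
    p=ray(c,(328,v),z);print(v,z,p[:2].round(1),round(np.hypot(p[1]-92.7,z-55),1),round(np.arctan2(z-55,92.7-p[1]),3))
E
python3 -m handwheel '0 0.1 0 0 0 0 1;0 0.2 0 0 0 0 1;0.15 0.3 0 0 0 0 1;0.3 0.4 0 0 0 0 1;0.45 0.5 0 0 0 0 1;0.6 0.5 0 0 0 0 1;0.75 0.5 0 0 0 0 1;0.9 0.5 0 0 0 0 1;0.9 0.5 0 0 0 0 1'|sed -n '2p;4p'
```

```text
51 186 [611.1 131.4] 136.6 1.858
51 190 [610.1 130.7] 140.3 1.845
51 194 [609.1 130.1] 143.9 1.833
51 198 [608.1 129.4] 147.6 1.822
51 202 [607.1 128.7] 151.4 1.811
56 186 [611.1 128.1] 135.7 1.835
56 190 [610.1 127.5] 139.4 1.823
56 194 [609.1 126.9] 143.1 1.812
56 198 [608.1 126.3] 146.9 1.801
56 202 [607.2 125.7] 150.7 1.791
62 186 [611.1 124.1] 134.7 1.806
62 190 [610.1 123.6] 138.5 1.796
62 194 [609.2 123. ] 142.3 1.786
62 198 [608.2 122.5] 146.1 1.776
62 202 [607.2 122. ] 149.9 1.767
tool_pos: [614.0, 128.3, 206.1]
force: [-0.6, -0.7, 0.0]
```

```bash
python3 -m handwheel '0.13 0 0 0 0 0 1;0.27 0 0 0 0 0 1;0.27 0 0.05 0 0 0 1;0.27 0 0.15 0 0 0 1;0.27 0 0.3 0 0 0 1;0.27 0 0.45 0 0 0 1;0.27 0 0.55 0 0 0 1;0.27 0 0.55 0 0 0 1'|sed -n '2p;4p'
python3 -m handwheel '-0.015 0 0 0 0 0 1;-0.03 0 0 0 0 0 1;-0.045 0 0 0 0 0 1;-0.06 0 0 0 0 0 1;-0.075 0 0 0 0 0 1;-0.09 0 0 0 0 0 1;-0.105 0 0 0 0 0 1;-0.12 0 0 0 0 0 1;-0.135 0 0 0 0 0 1;-0.15 0 0 0 0 0 1'|sed -n '2p;4p'
```

```text
tool_pos: [614.5, 156.0, 135.5]
force: [0.4, -0.6, -0.7]
tool_pos: [616.2, 140.8, 141.0]
force: [-1.3, 2.8, 2.1]
```

```bash
python3 -m handwheel '-0.017 0 -0.004 0 0 0 1;-0.034 0 -0.008 0 0 0 1;-0.05 0 -0.012 0 0 0 1;-0.067 0 -0.016 0 0 0 1;-0.084 0 -0.02 0 0 0 1;-0.1 0 -0.024 0 0 0 1;-0.117 0 -0.028 0 0 0 1;-0.134 0 -0.031 0 0 0 1;-0.15 0 -0.033 0 0 0 1;-0.167 0 -0.035 0 0 0 1'|sed -n '2p;4p'
python3 -m handwheel '-0.017 0 -0.002 0 0 0 1;-0.034 0 -0.004 0 0 0 1;-0.05 0 -0.005 0 0 0 1;-0.067 0 -0.006 0 0 0 1;-0.084 0 -0.006 0 0 0 1;-0.1 0 -0.006 0 0 0 1;-0.117 0 -0.006 0 0 0 1;-0.134 0 -0.005 0 0 0 1;-0.15 0 -0.003 0 0 0 1;-0.167 0 0 0 0 0 1'|sed -n '2p;4p'
```

```text
tool_pos: [614.9, 119.2, 144.6]
force: [1.7, 2.1, 0.7]
tool_pos: [613.5, 99.4, 144.7]
force: [0.2, 2.7, 2.7]
```

```bash
python3 -m handwheel '-0.017 0 0 0 0 0 1;-0.034 0 0 0 0 0 1;-0.05 0 0 0 0 0 1;-0.067 0 0 0 0 0 1;-0.084 0 0.001 0 0 0 1;-0.1 0 0.002 0 0 0 1;-0.117 0 0.003 0 0 0 1;-0.134 0 0.005 0 0 0 1;-0.15 0 0.007 0 0 0 1;-0.167 0 0.01 0 0 0 1'|sed -n '2p;4p'
python3 -m handwheel '-0.017 0 0.004 0 0 0 1;-0.034 0 0.008 0 0 0 1;-0.05 0 0.012 0 0 0 1;-0.067 0 0.016 0 0 0 1;-0.084 0 0.021 0 0 0 1;-0.1 0 0.026 0 0 0 1;-0.117 0 0.031 0 0 0 1;-0.134 0 0.037 0 0 0 1;-0.15 0 0.043 0 0 0 1;-0.167 0 0.05 0 0 0 1'|sed -n '2p;4p'
python3 -m handwheel '-0.015 0 0.006 0 0 0 1;-0.03 0 0.013 0 0 0 1;-0.045 0 0.02 0 0 0 1;-0.06 0 0.028 0 0 0 1;-0.075 0 0.036 0 0 0 1;-0.09 0 0.044 0 0 0 1;-0.105 0 0.053 0 0 0 1;-0.12 0 0.062 0 0 0 1;-0.135 0 0.071 0 0 0 1;-0.15 0 0.08 0 0 0 1'|sed -n '2p;4p'
```

```text
tool_pos: [612.3, 79.4, 143.2]
force: [0.8, 3.0, -0.5]
tool_pos: [611.4, 59.1, 137.7]
force: [-1.2, 3.3, 1.9]
tool_pos: [610.5, 41.3, 127.8]
force: [-0.7, 1.5, 1.5]
```

```bash
python3 -m handwheel '-0.014 0 0.007 0 0 0 1;-0.028 0 0.014 0 0 0 1;-0.042 0 0.022 0 0 0 1;-0.056 0 0.03 0 0 0 1;-0.07 0 0.038 0 0 0 1;-0.083 0 0.047 0 0 0 1;-0.096 0 0.056 0 0 0 1;-0.109 0 0.065 0 0 0 1;-0.122 0 0.074 0 0 0 1;-0.135 0 0.083 0 0 0 1'|sed -n '2p;4p'
python3 -m handwheel '-0.013 0 0.011 0 0 0 1;-0.026 0 0.022 0 0 0 1;-0.039 0 0.033 0 0 0 1;-0.052 0 0.045 0 0 0 1;-0.065 0 0.057 0 0 0 1;-0.078 0 0.069 0 0 0 1;-0.091 0 0.081 0 0 0 1;-0.104 0 0.093 0 0 0 1;-0.117 0 0.105 0 0 0 1;-0.129 0 0.117 0 0 0 1'|sed -n '2p;4p'
python3 -m handwheel '-0.011 0 0.014 0 0 0 1;-0.022 0 0.028 0 0 0 1;-0.033 0 0.042 0 0 0 1;-0.044 0 0.056 0 0 0 1;-0.055 0 0.07 0 0 0 1;-0.066 0 0.084 0 0 0 1;-0.076 0 0.098 0 0 0 1;-0.086 0 0.112 0 0 0 1;-0.095 0 0.126 0 0 0 1;-0.104 0 0.14 0 0 0 1'|sed -n '2p;4p'
```

```text
tool_pos: [609.2, 25.3, 117.7]
force: [1.2, 1.2, 0.4]
tool_pos: [608.3, 9.8, 103.6]
force: [0.4, 2.2, 0.5]
tool_pos: [607.7, -2.7, 86.9]
force: [-0.5, 0.4, 0.5]
```

```bash
python3 -m handwheel '-0.01 0 0.016 0 0 0 1;-0.02 0 0.032 0 0 0 1;-0.029 0 0.048 0 0 0 1;-0.038 0 0.064 0 0 0 1;-0.047 0 0.08 0 0 0 1;-0.055 0 0.096 0 0 0 1;-0.063 0 0.112 0 0 0 1;-0.071 0 0.128 0 0 0 1;-0.079 0 0.144 0 0 0 1;-0.086 0 0.16 0 0 0 1'|sed -n '2p;4p'
python3 -m handwheel '-0.008 0 0.016 0 0 0 1;-0.016 0 0.032 0 0 0 1;-0.024 0 0.048 0 0 0 1;-0.031 0 0.064 0 0 0 1;-0.038 0 0.08 0 0 0 1;-0.044 0 0.096 0 0 0 1;-0.05 0 0.112 0 0 0 1;-0.056 0 0.128 0 0 0 1;-0.06 0 0.144 0 0 0 1;-0.064 0 0.16 0 0 0 1'
python3 - <<'E'
from h import *
s=snapshot("side");w=snapshot("wrist");cv2.imwrite("pics/side3.png",s)
for n,i in(("side",s),("wrist",w)):
  for r in blobs(i,(5,150,120),(16,255,255),(100,60,450,300),10): print(n,'orange',np.round(r[0]),np.round(r[1]))
a=np.deg2rad(-3.25)
for z in (55,70,85,100):
  y=-np.sqrt(145**2-(z-55)**2)+75
  print(z,[proj(cam(n),[575.5+30*np.cos(a)-y*np.sin(a),19.5+30*np.sin(a)+y*np.cos(a),z]).round(1).tolist() for n in("side","wrist")])
E
```

```text
tool_pos: [607.1, -13.0, 67.7]
force: [0.3, 1.7, 1.4]
time_s: 36.28
tool_pos: [606.7, -20.7, 48.5]
orientation: [0.0, 0.727, 0.686, -0.0]
force: [0.2, 1.4, 1.6]
finger_gap: 0.005
finger_force: 0.7
side orange [211. 177.] [20. 37.]
55 [[291.0, 194.8], [245.8, 254.5]]
70 [[291.1, 191.4], [245.5, 263.4]]
85 [[290.8, 187.7], [245.1, 271.4]]
100 [[290.2, 183.6], [244.6, 278.3]]
```

```bash
python3 -m handwheel '-0.004 0 0.012 0 0 0 1;-0.008 0 0.024 0 0 0 1;-0.012 0 0.036 0 0 0 1;-0.016 0 0.048 0 0 0 1;-0.019 0 0.06 0 0 0 1;-0.022 0 0.072 0 0 0 1;-0.025 0 0.084 0 0 0 1;-0.027 0 0.096 0 0 0 1;-0.029 0 0.108 0 0 0 1;-0.03 0 0.12 0 0 0 1'|sed -n '2p;4p'
python3 -m handwheel '-0.002 0 0.006 0 0 0 1;-0.004 0 0.012 0 0 0 1;-0.006 0 0.018 0 0 0 1;-0.008 0 0.024 0 0 0 1;-0.009 0 0.03 0 0 0 1;-0.009 0 0.036 0 0 0 1;-0.009 0 0.04 0 0 0 1;-0.009 0 0.04 0 0 0 1'|sed -n '2p;4p'
python3 -m handwheel '0 0 0.006 0 0 0 1;0 0 0.012 0 0 0 1;0 0 0.018 0 0 0 1;0 0 0.018 0 0 0 1'|sed -n '2p;4p'
```

```text
tool_pos: [606.5, -24.2, 34.1]
force: [-0.2, 1.0, 1.6]
tool_pos: [606.4, -25.3, 29.3]
force: [1.1, 0.9, 1.4]
tool_pos: [606.4, -25.4, 27.2]
force: [-0.2, 0.6, 1.1]
```

```bash
python3 -m handwheel '0 0 0.006 0 0 0 1;0 0 0.012 0 0 0 1;0 0 0.018 0 0 0 1;0 0 0.018 0 0 0 1'|sed -n '2p;4p'
python3 -m handwheel '0 0 0.006 0 0 0 1;0 0 0.012 0 0 0 1;0 0 0.018 0 0 0 1;0 0 0.018 0 0 0 1'|sed -n '2p;4p'
python3 -m handwheel '0 0 0.006 0 0 0 1;0 0 0.008 0 0 0 1;0 0 0.008 0 0 0 1'|sed -n '2p;4p'
python3 - <<'E'
from h import *
s=snapshot("side")
m=cv2.inRange(cv2.cvtColor(s,cv2.COLOR_BGR2HSV),(105,90,40),(130,255,255))
for c in cv2.findContours(m,cv2.RETR_EXTERNAL,cv2.CHAIN_APPROX_NONE)[0]:
    if cv2.contourArea(c)>15:
        print(cv2.boundingRect(c),cv2.contourArea(c))
a=np.deg2rad(-3.25)
for th in(0,.1):
 for fx in(-55,115):
  y=75-145*np.cos(th);print(th,fx,proj(cam("side"),[575.5+fx*np.cos(a)-y*np.sin(a),19.5+fx*np.sin(a)+y*np.cos(a),55+145*np.sin(th)]).round(1))
E
```

```text
tool_pos: [606.4, -25.4, 25.0]
force: [0.6, -0.1, 0.7]
tool_pos: [606.5, -25.4, 24.3]
force: [-2.2, -0.2, 6.3]
tool_pos: [606.5, -25.4, 24.2]
force: [-4.6, -1.1, 9.2]
(245, 173, 30, 33) 123.5
(295, 171, 16, 21) 64.0
(185, 126, 47, 16) 392.5
(0, 104, 7, 19) 53.5
(12, 26, 51, 42) 1260.0
(0, 1, 10, 29) 128.0
0 -55 [269.2 205.9]
0 115 [312.  184.2]
0.1 -55 [269.1 202.6]
0.1 115 [312.2 180.9]
```

```bash
python3 -m handwheel '0 0 0 0 0 0 1;0 0 -0.01 0 0 0 1;0 0 -0.03 0 0 0 1;0 0 -0.1 0 0 0 1;0 0 -0.25 0 0 0 1;0 0 -0.45 0 0 0 1;0 0 -0.65 0 0 0 1;0 0 -0.85 0 0 0 1;0 0 -1 0 0 0 1;0 0 -1 0 0 0 1'
python3 -m handwheel '0 0 -0.2 0 0 0 1;0 0 -0.4 0 0 0 1;0 0 -0.6 0 0 0 1;0 0 -0.6 0 0 0 1'|sed -n '2p;4p'
python3 - <<'E'
from h import *
a=np.deg2rad(-3.25)
for n in("wrist","scene","side"):
  c=cam(n);s=snapshot(n)
  m=cv2.inRange(cv2.cvtColor(s,cv2.COLOR_BGR2HSV),(105,90,40),(130,255,255))
  for k in cv2.findContours(m,cv2.RETR_EXTERNAL,cv2.CHAIN_APPROX_NONE)[0]:
    if cv2.contourArea(k)>25: print(n,cv2.boundingRect(k))
  for r in blobs(s,(5,150,120),(16,255,255),(150,100,400,330),8): print(n,'orange',np.round(r[0],1),np.round(r[1],1))
  for th in(0,.1):
    y=75-145*np.cos(th);print(n,th,[proj(c,[575.5+fx*np.cos(a)-y*np.sin(a),19.5+fx*np.sin(a)+y*np.cos(a),55+145*np.sin(th)]).round(1).tolist() for fx in(-55,30,115)])
E
```

```text
time_s: 40.02
tool_pos: [609.2, -25.4, 147.6]
orientation: [0.004, 0.727, 0.686, 0.003]
force: [0.0, 0.1, 1.1]
finger_gap: 0.007
finger_force: 0.0
tool_pos: [608.4, -25.3, 218.6]
force: [0.2, -0.3, 0.4]
wrist (172, 72, 143, 121)
wrist orange [244. 186.] [ 6. 36.]
wrist 0 [[179.4, 190.8], [245.0, 190.7], [310.4, 190.5]]
wrist 0.1 [[176.8, 193.3], [244.9, 193.1], [312.8, 192.9]]
scene (394, 363, 58, 21)
scene (16, 292, 60, 33)
scene (345, 216, 49, 60)
scene (211, 196, 54, 52)
scene (495, 87, 17, 40)
scene (389, 0, 63, 43)
scene (128, 0, 16, 19)
scene (12, 0, 94, 75)
scene orange [220.  216.3] [ 2.7 12.6]
scene orange [302.  203.9] [27.6 35.3]
scene orange [154.8 141.3] [ 5.7 17.7]
scene 0 [[224.9, 195.6], [218.4, 216.7], [211.5, 239.1]]
scene 0.1 [[224.9, 193.5], [218.4, 214.7], [211.3, 237.3]]
side (245, 161, 67, 46)
side (183, 105, 49, 37)
side (0, 104, 7, 19)
side (93, 56, 10, 14)
side (12, 26, 47, 42)
side (0, 1, 10, 29)
side orange [282.3 325.7] [ 8.6 33.4]
side orange [289.3 193.6] [ 2.2 13.4]
side orange [210.8 176.7] [20.3 37.3]
side 0 [[269.2, 205.9], [291.0, 194.8], [312.0, 184.2]]
side 0.1 [[269.1, 202.6], [291.1, 191.5], [312.2, 180.9]]
```

The cover's edge and orange mark match the closed position in all three views, and the arm is clear of everything. Handing in.

```bash
python3 -c "
from workcell import *
print(job_done())"
```

```text
the job is handed in; nothing more can be done
None
```

The board drove the contact strip home and was held there at about 10 N for over half a second; the cover was then folded down flat with gentle force (about 9 N at the stop), the other items were left alone, and the job was handed in at about 41 s, with no verdict shown.

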